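# Shut one bench case, open the other

### The job

Two wooden drop-front cases stand on the clockmaker's bench. First push the drop front of the taller case, which was left hanging open, up until it is shut; then pull the drop front of the lower case all the way down until it lies level, so that the clock wheels inside can be reached. Leave the taller case shut.

Things in the scene. Friction and masses are not known exactly. Their poses are not given: they have to be found in the camera images.
- tall_rail (a point): Mid-axis of the taller case's grip rail: level brass bar (sizes in mm), 12 thick, 110 long, on 2 end legs past the free edge of the drop front, in its plane, 49 clear of it: pinch it from above at any opening. Axes: y along rail; z from hinge to rail; x square to panel, into the case when shut, up when down. Hinge line 205 along -z, 60 above bench. Rail 265 above bench when shut, about 60 when down.
- low_rail (a point): Mid-axis of the lower case's grip rail: level brass bar (sizes in mm), 12 thick, 110 long, on 2 end legs past the free edge of the drop front, in its plane, 49 clear of it: pinch it from above at any opening. Axes: y along rail; z from hinge to rail; x square to panel, into the case when shut, up when down. Hinge line 170 along -z, 60 above bench. Rail 230 above bench when shut, about 60 when down.
- tall_flap (a joint): Angle (rad) of the taller case's drop front: 0 shut (upright), 1.55 down level towards the robot; stops at both. Stiff hinge along its lower edge, 0.6 N m friction: stays where left, about 5 N at the rail moves it. Starts well open. In mm: panel 150 high, 12 thick, 210 wide, wood; case dark wood, 210 wide, 160 deep, top 210 above bench, on brass feet, fixed.
- low_flap (a joint): Angle (rad) of the lower case's drop front: 0 shut (upright), 1.55 down level towards the robot; stops at both. Stiff hinge along its lower edge, 0.6 N m friction: stays where left, about 5 N at the rail moves it. Starts shut or a little ajar. In mm: panel 115 high, 12 thick, 210 wide, wood; case dark wood, 210 wide, 160 deep, top 175 above bench, on brass feet, fixed.

How it is judged (in metres and radians):
On the way, in this order (a step that is already met when the one before it is completed fails the run):
1. the taller case's drop front is pushed up shut while the lower one is not yet open (value of joint tall_flap below 0.17 rad), for 0.2 s.
2. the lower case's drop front is pulled right down (value of joint low_flap above 1.37 rad), for 0.2 s.
At the end, for the whole second after the job is handed in: The taller case's drop front is shut to within 0.17 rad (10 degrees) and the lower case's drop front is down to within 0.18 rad (10 degrees) of its stop, both at rest (under 0.05 rad/s) (value of joint tall_flap below 0.17 rad and value of joint low_flap above 1.37 rad and velocity of joint tall_flap between -0.05 and 0.05 rad/s and velocity of joint low_flap between -0.05 and 0.05 rad/s); the robot touches nothing.
It also fails if it takes over 64 s, if anything falls off the work surface, if the arm or the gripper's body presses on something with over 40 N, if the wrist force passes 120 N, or if a joint passes its speed limit or range.

### The arm

A 6-joint arm with a two-finger parallel gripper is mounted at the origin on the work surface. World frame = base frame: x ahead of the robot, y to its left, z up, the work surface at z = 0. Lengths are in mm, angles in rad, forces in N, time in s.
With the tool pointing down it reaches from about 250 to 775 mm from the base axis. Payload 4 kg.
Tool frame: the origin (TCP) lies at the very end of the fingers, on their centre line; the grasp point (between the pads) lies 19 mm behind it (manip.grip_point_offset is the distance from the TCP to the grasp point, in mm); z points along the fingers, y is the line along which they close (so a half turn about z gives the same grasp; the last joint's range is limited). The gripper opens to 94 mm and grips with 3 to 60 N. Pads are 16 mm wide; open, the fingers measure 119 mm over their backs; the gripper's body (75 mm by 177 mm) begins 78 mm behind the grasp point.
Start: joints at [1.032, 0.087, 1.371, -0, 1.684, -0.103], TCP at [232.188, 498.611, 166.506] pointing down, gripper open.
Joint ranges: [-3.1, 3.1], [-0.76, 2.03], [0.27, 2.55], [-1.08, 4.22], [0.17, 2.65], [-2.57, 2.57]. Speed limits (rad/s): [2.79, 2.79, 3.14, 3.14, 3.14, 3.14].

### API

Orientations are given as a rotation vector (axis times angle).
In Python, from rig import manip gives the robot as it stands.
- The arm moves only by the tool carry_out, never from a script. Its argument "deltas" is a list of rows, each a list of 3 entries, a list of its own where there are three numbers: the shift along the world's x, y, z in m, then the turn about the world's z in rad, then the opening, from 0 (shut) to 1 (fully open). In form: [[[x, y, z], spin, claw], ...]. A call has 1 to 12 rows; each row is the pose to reach, as a shift and turn from the pose commanded when the call began; what a row does not reach only later rows make up. A row lasts 1/8 s, in which the tool goes at most 62.5 mm and 10.7 degrees, less where a joint would pass 70% of its speed; a pose out of reach is approached as far as the arm can. A call with a gripper value outside its range is refused whole. The fingers move at their own pace and stop on an object; "grip_force" is the grip in N (left out, the last holds). Time passes only in rows, so rows that repeat a pose let the fingers close. It gives the time, the measured TCP pose, the force, the opening and the grip force at its end, in the units of the state.
- manip.observe(): the state, without advancing time (a new reading comes with each control period).
- manip.capture(name): name is "scene" or "top" or "wrist"; returns a dict with "frame" (480x640x3 uint8, red, green, blue), "fovy" (degrees; the focal length in pixels is half the picture's height over the tangent of half this angle, whatever the lens; pixels are square), "cx", "cy" (the principal point, pixels), "rvec" (rotation vector, rad) and "tvec" (3), from world to camera coordinates, as OpenCV has them; the wrist camera has in their place "T_tool_cam" (4x4, takes a point from camera to tool coordinates, whose origin is the TCP and whose axes are the flange's). Camera axes: x right, y down, z forward; pixel columns grow to the right and rows downward; lengths in mm; the calibration is good to about 2 mm. A picture is of the moment at which its call begins: read the wrist's pose just before it. There is no depth.
- manip.hand_in(): hands the job in; it is judged then, once.
The state is a dict: "time_s": time; "qpos": joint angles; "joint_vel": joint speeds; "joint_torque": joint torques, N m; "position": TCP position; "orientation": TCP orientation; "ft_force": force on the tool from outside, world axes, zero at the start; "moment": the same for the moment, N m; "opening": finger opening in mm; "grasp_force": force on a finger pad.
Only numpy, scipy, OpenCV 4.12 (cv2) and the standard library are available. Lean on these libraries where they do the work, as an engineer would, in place of code of your own. Each camera call takes 0.05 s, during which the arm holds its last target. There are 200 camera calls.

## Working session

There is one attempt and no reset: what is moved stays moved. The work goes in short steps, Python scripts to look and compute and a tool call to move; the robot and the scene stay as the last step left them, time stands still between calls to the robot, and variables do not carry over. Pictures are saved under pics/ and viewed, at most 10 in all, crops included, and the job is handed in when it is done.

Besides the shell and the picture viewer there is one more tool, called as name([rows], argument=value, ...), one row to a line, values as JSON. carry_out: Moves the arm, as the interface text tells. Its arguments: {"type":"object","properties":{"deltas":{"type":"array"},"grip_force":{"type":"number"}},"required":["deltas"]}

```bash
mkdir -p pics
cat > h.py <<'E'
import numpy as np, cv2, pickle
from rig import manip
def cap(n,tag):
    d=manip.capture(n); cv2.imwrite(f'pics/{tag}.png',d['frame'][:,:,::-1]); pickle.dump(d,open(f'{tag}.pkl','wb')); return d
def ray(d,u,v):
    f=240/np.tan(np.radians(d['fovy'])/2)
    R=cv2.Rodrigues(np.array(d['rvec'],float))[0]; t=np.array(d['tvec'],float).ravel()
    c=np.array([(u-d['cx'])/f,(v-d['cy'])/f,1.]); return -R.T@t, R.T@c/np.linalg.norm(c)
def plane(d,u,v,z):
    o,r=ray(d,u,v); return o+r*(z-o[2])/r[2]
def tri(a,b):
    (o1,r1),(o2,r2)=a,b
    s=np.linalg.lstsq(np.c_[r1,-r2],o2-o1,rcond=None)[0]; p,q=o1+s[0]*r1,o2+s[1]*r2
    return (p+q)/2,np.linalg.norm(p-q)
def proj(d,p):
    f=240/np.tan(np.radians(d['fovy'])/2)
    R=cv2.Rodrigues(np.array(d['rvec'],float))[0]; c=R@np.array(p)+np.array(d['tvec'],float).ravel()
    return c[:2]/c[2]*f+[d['cx'],d['cy']]
E
python3 - <<'E'
from h import *
for n in('scene','top'):
    d=cap(n,n); print(n,d['fovy'],ray(d,320,240))
print(manip.observe())
E
```

```text
scene 43.9125756655167 (array([689.73225325, 837.59325384, 870.44244781]), array([-0.04340801, -0.78272681, -0.6208498 ]))
top 54.344178056222304 (array([485.99984012, -11.26591777, 999.0109603 ]), array([ 0.19044403, -0.01862887, -0.98152129]))
{'time_s': 0.1, 'qpos': array([ 1.03192545e+00,  8.78911538e-02,  1.37205245e+00, -1.24710080e-05,
        1.68365435e+00, -1.03111306e-01]), 'joint_vel': array([-0.0012868 , -0.00246927, -0.00470416, -0.00080195, -0.00024672,
        0.00012139]), 'joint_torque': array([ 1.07707281e-03, -3.41252196e+01, -3.03301549e+01,  7.18681980e-02,
        3.03981279e-02, -8.83399321e-05]), 'position': array([231.87258785, 498.10038309, 165.44154109]), 'orientation': array([-6.78954351e-01, -3.06671085e+00,  2.99458022e-03]), 'ft_force': array([ 0.18573333,  0.53382389, -0.19794432]), 'moment': array([ 0.00085413, -0.03691105, -0.031444  ]), 'grasp_force': 0.0, 'opening': 93.99185407273094}
```

View pics/scene.png

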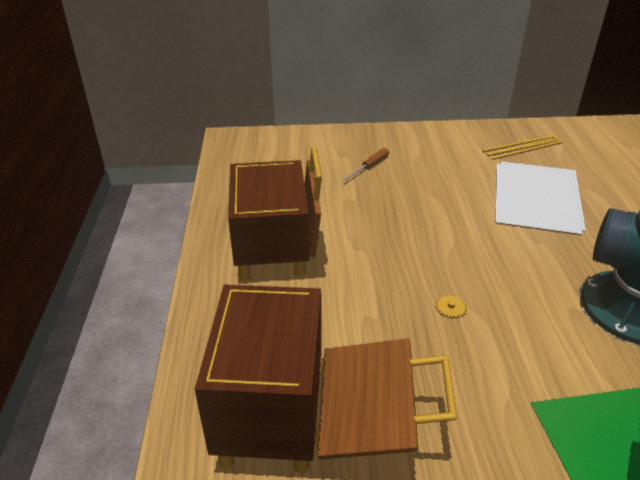

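View pics/top.png

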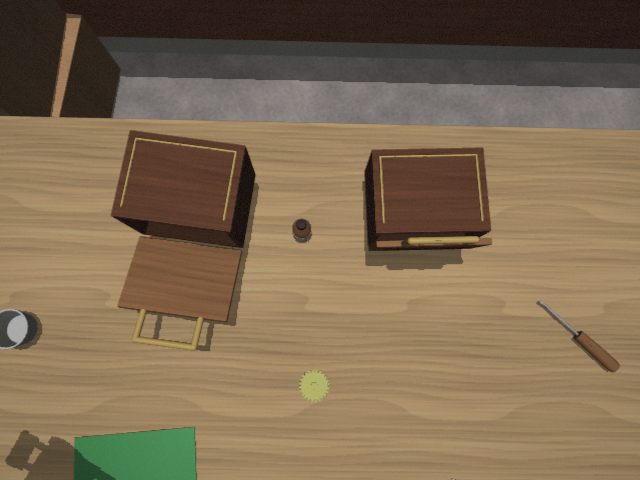

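The tall case is on the left in the top view. Its flap is open, with rail ends near top (136,340)/(196,347) and scene (455,416)/(447,358). The low case's rail is at top (409,241)–(478,239) and scene (313,150)–(319,183). Next I triangulate these.

```bash
python3 - <<'E'
from h import *
L=lambda n:pickle.load(open(n+'.pkl','rb'))
s,t=L('scene'),L('top')
for n,(roi_s,roi_t) in {'tall':((400,345,470,430),(125,300,212,355)),'low':((305,140,330,200),(400,230,485,250))}.items():
    for nm,d,r in(('s',s,roi_s),('t',t,roi_t)):
        h=cv2.cvtColor(d['frame'],cv2.COLOR_RGB2HSV); m=cv2.inRange(h,(18,140,90),(32,255,255))
        sub=m[r[1]:r[3],r[0]:r[2]]; ys,xs=np.nonzero(sub); print(n,nm,len(xs),xs.min()+r[0],xs.max()+r[0],ys.min()+r[1],ys.max()+r[1])
        cv2.imwrite(f'pics/m_{n}_{nm}.png',sub)
T=lambda a,b:print(*[np.round(x,1) for x in tri(ray(s,*a),ray(t,*b))])
print('tall rail ends');T((454,416),(136,340));T((446,358),(197,347))
print('tall panel top corners (outer edge)');T((416,449),(119,306));T((409,341),(228,320))
print('low rail ends');T((319,183),(409,241));T((313,151),(478,239))
print('case tops front edge tall z210, low z175')
for p in((115,217),(236,232)):print(plane(t,*p,210))
for p in((376,236),(488,232)):print(plane(t,*p,175))
E
python3 -c "
import cv2,pickle,numpy as np
a=cv2.imread('pics/scene.png');b=cv2.imread('pics/top.png')
r=lambda i,x0,y0,x1,y1:cv2.resize(i[y0:y1,x0:x1],(390,290),interpolation=2)
cv2.imwrite('pics/crop.png',np.vstack([np.hstack([r(a,395,340,475,400+0),r(a,290,140,350,200-15)]),np.hstack([r(b,110,290,220,372),r(b,390,200,500,282)])]))"
```

```text
tall s 1628 410 469 345 429Traceback (most recent call last):
  File "<stdin>", line 7, in <module>
    return umr_minimum(a, axis, None, out, keepdims, initial, where)
ValueError: zero-size array to reduction operation minimum which has no identity
```

View pics/crop.png

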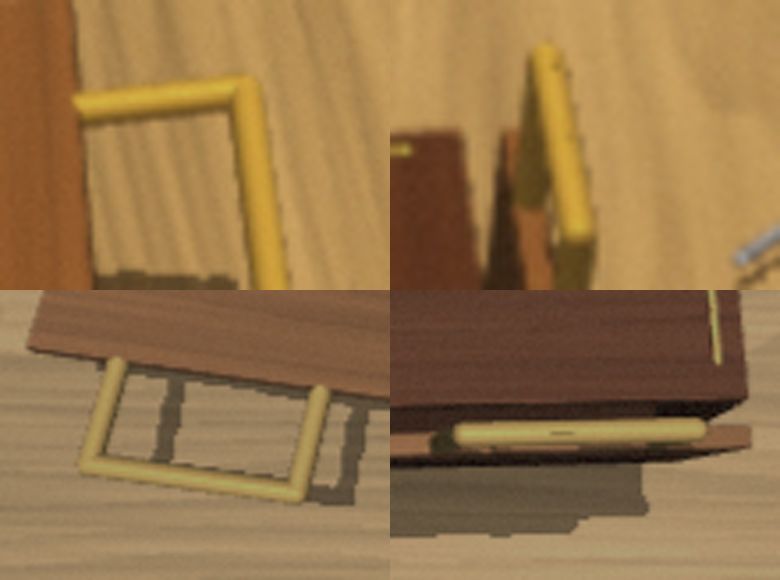

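The crop shows the rail ends clearly:
- **Tall:** scene far end (445.7,358), top (134.8,339.5)/(194,346.6).
- **Low:** scene (313.8,148)/(318.5,175.7), top (409.7,240.7)/(477.4,239.6).

Run:
```python
from h import *
L=lambda n:pickle.load(open(n+'.pkl','rb'))
s,t=L('scene'),L('top')
T=lambda a,b:print(*[np.round(x,1) for x in tri(ray(s,*a),ray(t,*b))])
print('tall rail ends');T((453,416),(134.8,339.5));T((445.7,358.2),(194,346.6))
print('tall panel top corners');T((416,449),(119,306));T((409,341),(228,320))
print('low rail ends');T((318.5,175.7),(409.7,240.7));T((313.8,148),(477.4,239.6))
print('case tops front edge tall z210, low z175')
for p in((115,217),(236,232)):print(plane(t,*p,210))
for p in((376,236),(488,232)):print(plane(t,*p,175))
```

```text
tall rail ends
[463.3 312.3 109.7] 1.3
[451.  202.3 110.3] 4.1
tall panel top corners
[525.  353.6  93.8] 1.2
[500.4 145.4  91.9] 5.3
low rail ends
[ 636.5 -176.2  231.1] 0.6
[ 640.6 -290.8  229.7] 1.2
case tops front edge tall z210, low z175
[672.46765725 328.07668257 210.        ]
[650.23504418 118.51952104 210.        ]
[ 655.22736567 -127.66493487  175.        ]
[ 666.68015672 -330.77016773  175.        ]
```

carry_out([
  [[0.225, -0.241, 0.02], -1.25, 0.43],
  [[0.225, -0.241, 0.02], -1.25, 0.43],
  [[0.225, -0.241, 0.02], -1.25, 0.43],
  [[0.225, -0.241, 0.02], -1.25, 0.43],
  [[0.225, -0.241, 0.02], -1.25, 0.43],
  [[0.225, -0.241, 0.02], -1.25, 0.43],
  [[0.225, -0.241, 0.02], -1.25, 0.43],
  [[0.225, -0.241, 0.0], -1.25, 0.43],
  [[0.225, -0.241, -0.01], -1.25, 0.43],
  [[0.225, -0.241, -0.01], -1.25, 0.43],
], grip_force=15)

```text
time_s: 1.35
position: [456.3, 257.3, 155.1]
orientation: [-2.345, -2.09, 0.004]
ft_force: [-0.6, 0.2, 0.6]
opening: 40.7
grasp_force: 0.0
```

Run:
```python
from h import *
o=manip.observe(); print(o['position'],o['orientation'],o['opening'],o['qpos'])
cap('wrist','w1')
```

```text
[456.32127512 257.31867296 155.12423526] [-2.34459445 -2.08981772  0.00429681] 40.67519818861287 [ 4.05268375e-01  3.39206645e-02  1.44926914e+00 -9.45879933e-05
  1.66125644e+00  5.20042683e-01]
```

View pics/w1.png

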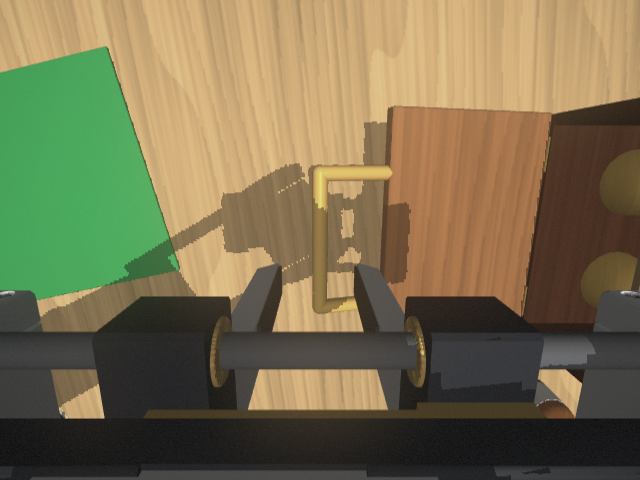

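The wrist view shows the rail (column 320, rows 170–306) centred between the fingertips (columns 270–365). I go down and pinch.

carry_out([
  [[0, 0, -0.035], 0, 0.43],
  [[0, 0, -0.065], 0, 0.43],
  [[0, 0, -0.065], 0, 0.43],
  [[0, 0, -0.065], 0, 0.0],
  [[0, 0, -0.065], 0, 0.0],
  [[0, 0, -0.065], 0, 0.0],
  [[0, 0, -0.065], 0, 0.0],
  [[0, 0, -0.065], 0, 0.0],
], grip_force=15)

```text
time_s: 2.4
position: [457.3, 257.6, 91.7]
orientation: [2.345, 2.09, 0.001]
ft_force: [-0.4, -0.3, -0.1]
opening: 0.3
grasp_force: 0.0
```

Run:
```python
from h import *
o=manip.observe(); print(o['position'],o['opening'],o['ft_force'])
a=cap('wrist','w2')['frame']; b=cap('scene','s2')['frame']
cv2.imwrite('pics/c2.png',np.hstack([cv2.resize(a,(400,300)),cv2.resize(b[260:480,300:593],(400,300))])[:,:,::-1])
d=pickle.load(open('w1.pkl','rb')); print(d['T_tool_cam'],d['fovy'],d['cx'],d['cy'])
```

```text
[457.28480168 257.62971362  91.68953414] 0.312618466371898 [-0.44562169 -0.34790723 -0.06658649]
[[-7.63132441e-04 -9.73392454e-01 -2.29143074e-01  6.67275878e+01]
 [ 9.99999678e-01 -7.99665964e-04  6.65811945e-05  7.97299633e-01]
 [-2.48047550e-04 -2.29142950e-01  9.73392751e-01 -2.18813037e+02]
 [ 0.00000000e+00  0.00000000e+00  0.00000000e+00  1.00000000e+00]] 70.69641647655752 317.463056851051 237.82106705149374
```

View pics/c2.png

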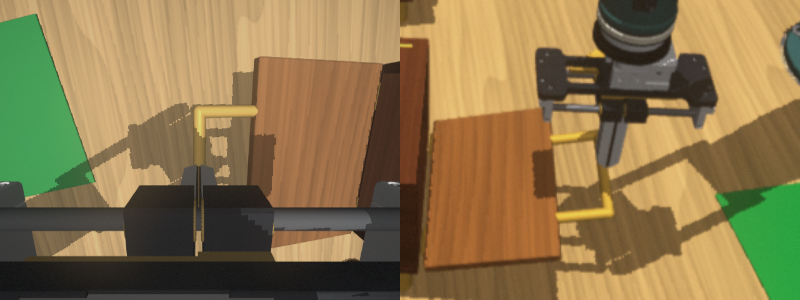

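The fingers closed just above or beside the rail. I check its height with the wrist view, where the rail length is known to be 110 mm.

Run:
```python
from h import *
def wray(tag,pos,rv,u,v):
    d=pickle.load(open(tag+'.pkl','rb')); T=d['T_tool_cam'];f=240/np.tan(np.radians(d['fovy'])/2)
    R=cv2.Rodrigues(np.array(rv))[0]; c=np.array([(u-d['cx'])/f,(v-d['cy'])/f,1]); c=T[:3,:3]@c
    return R@T[:3,3]+pos, R@c/np.linalg.norm(c)
P=np.array([456.3,257.3,155.1]);rv=[-2.3446,-2.0898,.0043]
rs=[wray('w1',P,rv,320,172),wray('w1',P,rv,320,306)]
for z in(70,80,90,100,110):
    q=[o+r*(z-o[2])/r[2] for o,r in rs]; print(z,*[x.round(1) for x in q],np.linalg.norm(q[0]-q[1]).round(1))
s,t=[pickle.load(open(n+'.pkl','rb')) for n in('scene','top')]
# pairwise check of ends: wrist-top
for a,b in((rs[0],(134.8,339.5)),(rs[1],(194,346.6)),(rs[1],(134.8,339.5))):print(tri(a,ray(t,*b)))
for a,b in((rs[0],(453,416)),(rs[1],(445.7,358.2))):print(tri(a,ray(s,*b)))
s2=pickle.load(open('s2.pkl','rb'))
print('tcp in scene',proj(s2,[457.3,257.6,91.7]))
```

```text
70 [465.4 311.3  70. ] [451.  184.6  70. ] 127.6
80 [465.4 311.7  80. ] [451.4 189.2  80. ] 123.4
90 [465.4 312.1  90. ] [451.9 193.8  90. ] 119.2
100 [465.4 312.6 100. ] [452.4 198.3 100. ] 115.0
110 [465.4 313.  110. ] [452.8 202.9 110. ] 110.8
(array([464.66379803, 312.83050182, 107.80668172]), np.float64(1.5265970124642643))
(array([452.8466209 , 202.21780799, 108.47618875]), np.float64(0.1509373136133531))
(array([463.19056155, 263.79057631, 242.99337427]), np.float64(8.127748790602379))
(array([464.40969293, 313.5194156 , 112.0560848 ]), np.float64(2.2326526699849216))
(array([452.02293543, 206.94376079, 116.67631165]), np.float64(2.901081898216274))
tcp in scene [446.7597162  393.16027663]
```

Run:
```python
from h import *
a=pickle.load(open('w2.pkl','rb'))['frame'];b=pickle.load(open('s2.pkl','rb'))['frame']
r=lambda i,x0,y0,x1,y1:cv2.resize(i[y0:y1,x0:x1],(400,560),interpolation=2)
cv2.imwrite('pics/c3.png',np.hstack([r(a,220,180,420,460),r(b,395,310,495,450)])[:,:,::-1])
```

```text
(no output)
```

View pics/c3.png

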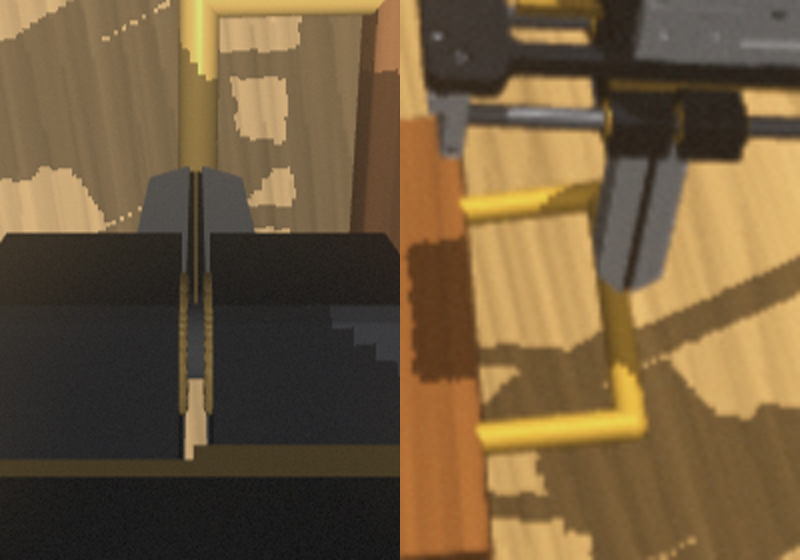

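Run:
```python
from h import *
d=pickle.load(open('w2.pkl','rb'));T=d['T_tool_cam'];f=240/np.tan(np.radians(d['fovy'])/2)
for x in(-8,0,8):
  for z in(0,-10,-20,-30,-40):
    c=np.linalg.inv(T)@[x,0,z,1]; print(x,z,(c[:2]/c[2]*f+[d['cx'],d['cy']]).round(1))
s2=pickle.load(open('s2.pkl','rb'))
for z in(92,100,110,115,120):print(z,proj(s2,[457.3,257.6+8,z]).round(1))
print(manip.grip_point_offset)
```

```text
-8 0 [316.3 271.1]
-8 -10 [316.2 276. ]
-8 -20 [316.2 281.5]
-8 -30 [316.1 287.5]
-8 -40 [316.1 294. ]
0 0 [316.3 259.8]
0 -10 [316.2 264.3]
0 -20 [316.2 269.3]
0 -30 [316.1 274.7]
0 -40 [316.  280.7]
8 0 [316.3 248.3]
8 -10 [316.2 252.4]
8 -20 [316.1 256.8]
8 -30 [316.1 261.7]
8 -40 [316. 267.]
92 [447.9 397.2]
100 [448.6 394. ]
110 [449.4 390. ]
115 [449.8 388. ]
120 [450.3 385.9]
18.8
```

Both views put the visible fingertips about 30 mm above where the reported TCP should be: the scene view shows the tip at row ~383, while projection gives 397. The rail height of ~109 mm agrees across three views. So the fingers closed above the rail. I'll reopen, go about 30 mm lower and watch the force.

carry_out([
  [[0.001, 0, 0], 0, 0.43],
  [[0.001, 0, 0], 0, 0.43],
  [[0.001, 0, 0], 0, 0.43],
  [[0.001, 0, 0], 0, 0.43],
  [[0.001, 0, -0.015], 0, 0.43],
  [[0.001, 0, -0.028], 0, 0.43],
  [[0.001, 0, -0.028], 0, 0.43],
  [[0.001, 0, -0.028], 0, 0.0],
  [[0.001, 0, -0.028], 0, 0.0],
  [[0.001, 0, -0.028], 0, 0.0],
  [[0.001, 0, -0.028], 0, 0.0],
  [[0.001, 0, -0.028], 0, 0.0],
], grip_force=15)

```text
time_s: 4.0
position: [457.9, 257.8, 63.9]
orientation: [-2.345, -2.09, -0.0]
ft_force: [-1.4, 0.8, 2.0]
opening: 11.2
grasp_force: 15.0
```

carry_out([
  [[0.006, -0.001, 0.021], 0, 0],
  [[0.015, -0.002, 0.041], 0, 0],
  [[0.025, -0.003, 0.06], 0, 0],
  [[0.037, -0.004, 0.077], 0, 0],
  [[0.051, -0.006, 0.093], 0, 0],
  [[0.067, -0.007, 0.108], 0, 0],
  [[0.067, -0.007, 0.108], 0, 0],
], grip_force=15)

```text
time_s: 4.88
position: [524.1, 250.1, 173.6]
orientation: [-2.345, -2.089, 0.003]
ft_force: [-5.8, -2.9, 9.3]
opening: 11.6
grasp_force: 15.0
```

carry_out([
  [[0.017, -0.002, 0.013], 0, 0],
  [[0.035, -0.004, 0.024], 0, 0],
  [[0.055, -0.006, 0.033], 0, 0],
  [[0.075, -0.008, 0.04], 0, 0],
  [[0.096, -0.011, 0.045], 0, 0],
  [[0.117, -0.013, 0.0475], 0, 0],
  [[0.123, -0.014, 0.048], 0, 0],
  [[0.123, -0.014, 0.048], 0, 0],
  [[0.123, -0.014, 0.048], 0, 0],
], grip_force=15)

```text
time_s: 6.0
position: [649.2, 235.8, 220.5]
orientation: [2.344, 2.087, 0.003]
ft_force: [1.1, -2.2, 5.1]
opening: 11.7
grasp_force: 15.0
```

Run:
```python
from h import *
o=manip.observe(); print(o['position'],o['opening'],o['ft_force'])
a=cap('top','t3')['frame']; b=cap('scene','s3')['frame']
cv2.imwrite('pics/c4.png',np.hstack([cv2.resize(a[60:360,60:360],(400,400)),cv2.resize(b[200:480,180:460],(400,400))])[:,:,::-1])
```

```text
[649.1951345  235.84731174 220.54700864] 11.739687749391956 [ 1.13214084 -2.17694041  5.13251039]
```

View pics/c4.png

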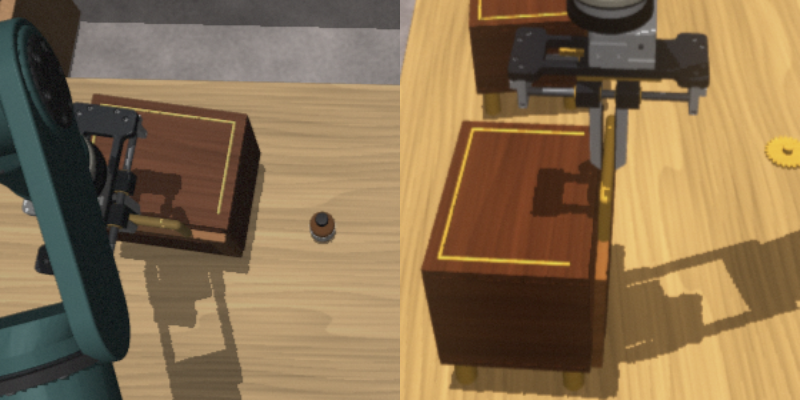

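The flap stands up almost against the case (scene crop, column ~605). I push it a little further until the stop is felt.

carry_out([
  [[0.005, -0.001, 0], 0, 0],
  [[0.01, -0.001, 0], 0, 0],
  [[0.01, -0.001, 0], 0, 0],
], grip_force=15)

```text
time_s: 6.48
position: [655.2, 235.1, 220.5]
orientation: [-2.343, -2.089, 0.008]
ft_force: [-7.9, -3.9, 7.0]
opening: 11.2
grasp_force: 15.0
```

carry_out([
  [[0.006, -0.001, 0], 0, 0],
  [[0.006, -0.001, 0], 0, 0],
  [[0.006, -0.001, 0], 0, 0],
], grip_force=15)

```text
time_s: 6.85
position: [654.8, 235.3, 220.4]
orientation: [-2.333, -2.086, 0.024]
ft_force: [-21.5, -2.2, 9.9]
opening: 11.6
grasp_force: 15.0
```

The stop is reached: 21 N, and the rail is directly above the hinge. I relax, release, rise and cross over to the low rail.

carry_out([
  [[-0.01, 0.001, 0], 0, 0],
  [[-0.01, 0.001, 0], 0, 0.35],
  [[-0.01, 0.001, 0], 0, 0.35],
  [[-0.01, 0.001, 0], 0, 0.35],
  [[-0.01, 0.001, 0], 0, 0.35],
  [[-0.01, 0.001, 0.04], 0, 0.35],
  [[-0.01, 0.001, 0.08], 0, 0.35],
  [[-0.01, 0.001, 0.09], 0, 0.35],
], grip_force=15)

```text
time_s: 7.85
position: [655.1, 235.9, 313.3]
orientation: [2.343, 2.088, 0.009]
ft_force: [0.4, -0.5, 0.4]
opening: 32.8
grasp_force: 0.0
```

Run:
```python
from h import *
o=manip.observe(); print(o['position'],o['opening'],o['ft_force'],o['qpos'])
a=cap('top','t4')['frame']; b=cap('scene','s4')['frame']
cv2.imwrite('pics/c5.png',np.hstack([cv2.resize(a[60:360,60:360],(400,400)),cv2.resize(b[200:480,180:460],(400,400))])[:,:,::-1])
```

```text
[655.12707818 235.86981224 313.30419662] 32.833432457592735 [ 0.39901358 -0.52874158  0.43484194] [2.64146339e-01 4.72312634e-01 6.00037132e-01 1.30390118e-04
 2.06260287e+00 3.79174586e-01]
```

View pics/c5.png

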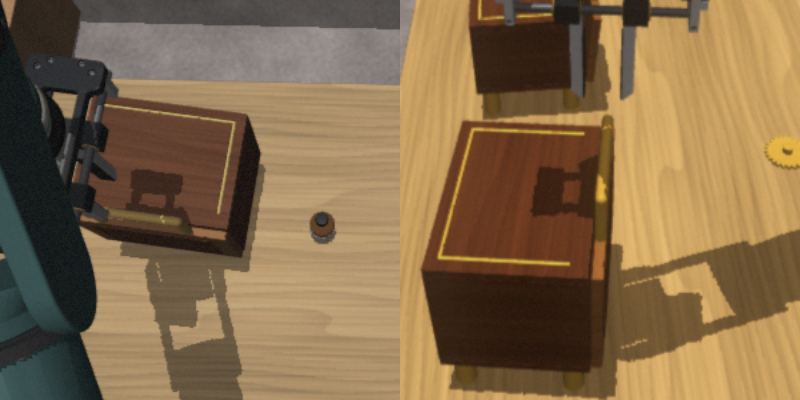

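The tall front is shut, flush with the case. On to the low rail.

carry_out([
  [[-0.017, -0.469, 0], 0.155, 0.43],
  [[-0.017, -0.469, 0], 0.155, 0.43],
  [[-0.017, -0.469, 0], 0.155, 0.43],
  [[-0.017, -0.469, 0], 0.155, 0.43],
  [[-0.017, -0.469, 0], 0.155, 0.43],
  [[-0.017, -0.469, 0], 0.155, 0.43],
  [[-0.017, -0.469, 0], 0.155, 0.43],
  [[-0.017, -0.469, 0], 0.155, 0.43],
  [[-0.017, -0.469, 0], 0.155, 0.43],
  [[-0.017, -0.469, -0.04], 0.155, 0.43],
  [[-0.017, -0.469, -0.05], 0.155, 0.43],
  [[-0.017, -0.469, -0.05], 0.155, 0.43],
], grip_force=15)

```text
time_s: 9.45
position: [636.9, -231.9, 258.1]
orientation: [-2.173, -2.265, 0.001]
ft_force: [0.6, -0.5, 0.3]
opening: 40.3
grasp_force: 0.0
```

Run:
```python
from h import *
o=manip.observe(); print(o['position'],o['orientation'],o['opening'],o['ft_force'])
a=cap('wrist','w5')['frame']; b=cap('scene','s5')['frame']
cv2.imwrite('pics/c6.png',np.hstack([cv2.resize(a,(400,300)),cv2.resize(b[80:280,200:467],(400,300))])[:,:,::-1])
```

```text
[ 636.8539843  -231.90426547  258.07492348] [-2.17268740e+00 -2.26488482e+00  1.19053450e-03] 40.29286612420203 [ 0.63859143 -0.46428996  0.26931122]
```

View pics/c6.png

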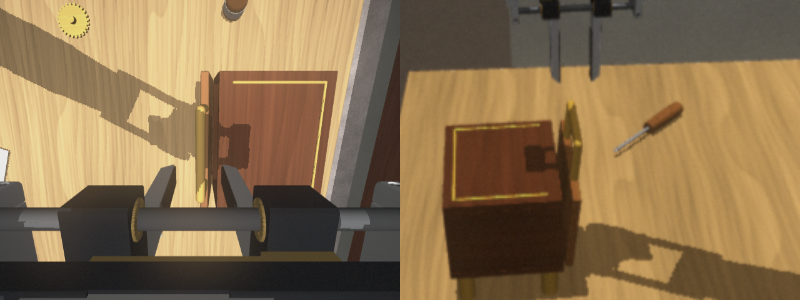

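The rail (wrist crop, column ~202) lies between the fingers, whose centre is at ~198. I go down and pinch.

carry_out([
  [[0.003, 0, -0.035], 0, 0.43],
  [[0.003, 0, -0.07], 0, 0.43],
  [[0.003, 0, -0.07], 0, 0.43],
  [[0.003, 0, -0.07], 0, 0],
  [[0.003, 0, -0.07], 0, 0],
  [[0.003, 0, -0.07], 0, 0],
  [[0.003, 0, -0.07], 0, 0],
  [[0.003, 0, -0.07], 0, 0],
], grip_force=15)

```text
time_s: 10.55
position: [639.8, -233.8, 191.6]
orientation: [2.176, 2.264, -0.0]
ft_force: [-4.0, -0.5, 6.2]
opening: 10.2
grasp_force: 15.3
```

carry_out([
  [[-0.014, -0.0005, -0.002], 0, 0],
  [[-0.027, -0.001, -0.005], 0, 0],
  [[-0.051, -0.002, -0.013], 0, 0],
  [[-0.073, -0.003, -0.024], 0, 0],
  [[-0.094, -0.004, -0.039], 0, 0],
  [[-0.112, -0.005, -0.057], 0, 0],
  [[-0.112, -0.005, -0.057], 0, 0],
], grip_force=15)

```text
time_s: 11.42
position: [526.5, -238.5, 132.5]
orientation: [-2.178, -2.264, 0.001]
ft_force: [-0.6, -0.1, 0.7]
opening: 0.3
grasp_force: 0.0
```

The rail slipped out, as the grip was too shallow. I raise, reopen and look.

carry_out([
  [[0, 0, 0.06], 0, 0],
  [[0, 0, 0.1], 0, 0.35],
  [[-0.06, 0, 0.12], 0, 0.35],
  [[-0.06, 0, 0.12], 0, 0.35],
], grip_force=30)

```text
time_s: 11.92
position: [467.9, -239.0, 256.0]
orientation: [2.173, 2.259, 0.003]
ft_force: [0.4, -0.2, 0.5]
opening: 27.0
grasp_force: 0.0
```

Run:
```python
from h import *
o=manip.observe(); print(o['position'],o['orientation'],o['opening'],o['ft_force'])
pickle.dump(o,open('o6.pkl','wb'))
a=cap('wrist','w6')['frame']; b=cap('scene','s6')['frame'];t=cap('top','t6')['frame']
cv2.imwrite('pics/c7.png',np.vstack([np.hstack([cv2.resize(a,(400,300)),cv2.resize(b[110:260,220:420],(400,300))]),np.hstack([cv2.resize(t[170:320,330:530],(400,300)),cv2.resize(a[120:270,230:430],(400,300))])])[:,:,::-1])
```

```text
[ 467.93815949 -239.00130592  255.98343143] [2.17348884 2.25910652 0.00258277] 26.98904799813048 [ 0.39783388 -0.24570373  0.48299044]
```

View pics/c7.png

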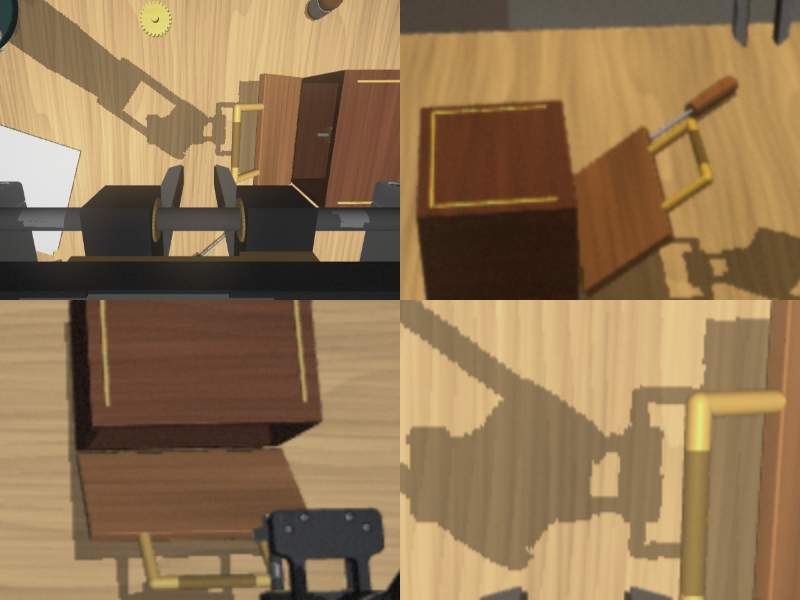

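The low flap is now more than halfway down. Rail ends are at scene (374,199)/(366,173.5), top (408.5,310)/(466,311) and wrist (378.5,171.5).

Run:
```python
from h import *
s,t,w=[pickle.load(open(n+'6.pkl','rb')) for n in'stw']; o=pickle.load(open('o6.pkl','rb'))
T=w['T_tool_cam'];f=240/np.tan(np.radians(w['fovy'])/2);R=cv2.Rodrigues(o['orientation'])[0]
c=T[:3,:3]@np.array([(378.5-w['cx'])/f,(171.5-w['cy'])/f,1]);wr=(R@T[:3,3]+o['position'],R@c/np.linalg.norm(c))
print(tri(ray(s,374,199),ray(t,408.5,310)),tri(ray(s,366,173.5),ray(t,466,311)),tri(wr,ray(t,408.5,310)))
```

```text
(array([ 522.13370129, -185.43607813,  163.83241004]), np.float64(5.2973036781978475)) (array([ 524.40953906, -289.05443561,  161.54549163]), np.float64(0.9952982068982229)) (array([ 522.82668395, -183.39970413,  170.38383772]), np.float64(4.056882874511404))
```

carry_out([
  [[0.055, 0.001, 0], 0, 0.43],
  [[0.055, 0.001, 0], 0, 0.43],
  [[0.055, 0.001, -0.06], 0, 0.43],
  [[0.055, 0.001, -0.11], 0, 0.43],
  [[0.055, 0.001, -0.142], 0, 0.43],
  [[0.055, 0.001, -0.142], 0, 0.43],
  [[0.055, 0.001, -0.142], 0, 0],
  [[0.055, 0.001, -0.142], 0, 0],
  [[0.055, 0.001, -0.142], 0, 0],
  [[0.055, 0.001, -0.142], 0, 0],
  [[0.055, 0.001, -0.142], 0, 0],
], grip_force=30)

```text
time_s: 13.45
position: [523.9, -237.9, 111.9]
orientation: [2.175, 2.264, 0.001]
ft_force: [-0.1, 0.3, 3.0]
opening: 11.0
grasp_force: 30.0
```

carry_out([
  [[-0.0115, 0, -0.017], 0, 0],
  [[-0.021, -0.001, -0.035], 0, 0],
  [[-0.028, -0.001, -0.054], 0, 0],
  [[-0.033, -0.001, -0.074], 0, 0],
  [[-0.035, -0.001, -0.092], 0, 0],
  [[-0.035, -0.001, -0.092], 0, 0],
  [[-0.035, -0.001, -0.092], 0, 0],
], grip_force=30)

```text
time_s: 14.32
position: [488.2, -239.2, 17.1]
orientation: [2.176, 2.265, -0.001]
ft_force: [2.9, -4.1, -5.3]
opening: 10.8
grasp_force: 30.0
```

Still held. I push the last bit to the stop.

carry_out([
  [[0, 0, -0.006], 0, 0],
  [[0, 0, -0.01], 0, 0],
  [[0, 0, -0.01], 0, 0],
], grip_force=30)

```text
time_s: 14.7
position: [487.8, -239.2, 8.1]
orientation: [2.176, 2.265, -0.002]
ft_force: [-0.7, -5.4, 0.5]
opening: 11.1
grasp_force: 30.0
```

carry_out([
  [[0, 0, -0.005], 0, 0],
  [[0, 0, -0.005], 0, 0],
], grip_force=30)

```text
time_s: 14.95
position: [487.8, -239.3, 6.8]
orientation: [2.176, 2.265, -0.003]
ft_force: [-7.1, -1.4, 15.6]
opening: 11.3
grasp_force: 30.0
```

The stop is felt at 15 N. I relax, open, rise straight up and clear the rail.

carry_out([
  [[0, 0, 0.005], 0, 0],
  [[0, 0, 0.005], 0, 0.4],
  [[0, 0, 0.005], 0, 0.4],
  [[0, 0, 0.005], 0, 0.4],
  [[0, 0, 0.005], 0, 0.4],
  [[0, 0, 0.04], 0, 0.4],
  [[0, 0, 0.09], 0, 0.4],
  [[0, 0, 0.15], 0, 0.4],
  [[-0.1, 0.05, 0.2], 0, 0.4],
  [[-0.1, 0.05, 0.2], 0, 0.4],
  [[-0.1, 0.05, 0.2], 0, 0.4],
], grip_force=15)

```text
time_s: 16.32
position: [387.8, -188.0, 207.3]
orientation: [2.171, 2.26, 0.003]
ft_force: [-0.6, -0.4, 0.1]
opening: 37.2
grasp_force: 0.0
```

Run:
```python
from h import *
o=manip.observe(); print(o['position'],o['opening'],o['ft_force'],o['joint_vel'])
s=cap('scene','s7')
h=cv2.cvtColor(s['frame'],cv2.COLOR_RGB2HSV)
# bright-gold pixels expected along both rails: low down at (485,-237,60), tall shut at (655,235,265)
for nm,p,q in(('low',[486,-185,60],[484,-290,60]),('tall',[661,290,265],[649,181,265])):
    P,Q=proj(s,p),proj(s,q); print(nm,P.round(),Q.round())
    for k in(0.1,.3,.5,.7,.9):
        c=P+(Q-P)*k; u,v=np.round(c).astype(int); print([tuple(map(int,h[v,x])) for x in range(u-8,u+9,4)])
a=pickle.load(open('s4.pkl','rb'))['frame'].astype(int);b=s['frame'].astype(int)
print('tall-case change since shut',np.abs(a-b)[285:470,200:330].mean())
```

```text
[ 387.7746692  -188.01867901  207.32856416] 37.24910918401117 [-0.61913953 -0.36763808  0.07388143] [ 0.00041355  0.08928197  0.00798567  0.00071755 -0.05965953  0.00369784]
low [387. 237.] [381. 210.]
[(23, 173, 211), (25, 168, 210), (24, 173, 204), (19, 159, 156), (18, 135, 183)]
[(18, 139, 97), (17, 139, 123), (20, 182, 203), (18, 141, 173), (18, 136, 182)]
[(18, 137, 180), (18, 137, 169), (21, 179, 209), (18, 135, 170), (18, 138, 177)]
[(18, 138, 181), (18, 147, 147), (21, 180, 210), (18, 135, 170), (18, 136, 180)]
[(18, 139, 183), (19, 169, 143), (20, 177, 195), (18, 139, 171), (19, 137, 183)]
tall [319. 339.] [323. 284.]
[(11, 180, 99), (11, 179, 97), (20, 183, 204), (20, 185, 189), (13, 162, 60)]
[(11, 180, 102), (12, 181, 96), (20, 183, 205), (20, 182, 189), (15, 165, 71)]
[(11, 177, 101), (12, 182, 94), (21, 184, 206), (20, 183, 183), (15, 151, 96)]
[(11, 182, 98), (11, 176, 97), (21, 180, 207), (20, 180, 180), (18, 136, 188)]
[(12, 181, 100), (11, 180, 95), (21, 184, 207), (20, 183, 174), (18, 134, 189)]
tall-case change since shut 7.235772695772695
```

Both rails show as brass exactly where "low level" and "tall shut" project to. The arm is clear, so I hand in.

```bash
python3 -c "
from rig import manip
print(manip.hand_in())"
```

```text
the job is handed in; nothing more can be done
None
```

The job is handed in: the tall case's front is shut, the low case's front is down level at its stop, and the arm is clear; no verdict came back, and the visible fingertips sat about 30 mm short of the reported TCP, so I gripped lower than stated and needed one extra try on each rail.

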